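# Cover the weighing canister and zero the dial scale

### The arm

A 6-joint arm with a two-finger parallel gripper is mounted at the origin on the work surface. World frame = base frame: x ahead of the robot, y to its left, z up, the work surface at z = 0. Lengths are in m, angles in degrees, forces in N, time in s.
With the tool pointing down it reaches from about 0.3 to 0.95 m from the base axis. Payload 3.1 kg.
Tool frame: the origin (TCP) lies midway between the tips of the shut fingers; the grasp point (between the pads) lies 19 mm behind it (r.grip_point_offset is the distance from the TCP to the grasp point, in m); z points along the fingers, y is the line along which they close (so a half turn about z gives the same grasp; the last joint's range is limited). The gripper opens to 85 mm and grips with 20 to 120 N. Pads are 22 mm wide; open, the fingers measure 114 mm over their backs; the gripper's body (76 mm by 85 mm) begins 54 mm behind the grasp point. The pads swing forward as they close: fully open they stand 13 mm farther back than shut.
Start: joints at [64.647, 17.653, 93.61, -0, 68.738, -3.994], TCP at [0.228, 0.582, 0.231] pointing down, gripper open.
Joint ranges: [-175.34, 175.34], [-45.06, 112.39], [2.9, 150.54], [-68.45, 248.45], [3.09, 151.38], [-168.51, 168.51]. Speed limits (degrees/s): [159.86, 159.86, 180, 180, 180, 180].

### API

Orientations are given as a 3x3 rotation matrix whose columns are the frame's x, y, z axes.
In Python, from rig import r gives the robot as it stands.
- The arm moves only by the tool play_rows, never from a script. Its argument "deltas" is text: rows parted by semicolons, each of 7 numbers parted by spaces: the turn, a rotation vector about the tool's x, y, z in degrees, then the shift along the tool's x, y, z in mm, then the finger opening in mm, from 0 to 85.4. A call has 1 to 12 rows; each row shifts and turns the commanded pose from where the row before left it, along the tool's axes as they then stand; what a row does not reach is not made up. A row lasts 1/8 s, in which the tool goes at most 62.5 mm and 10.7 degrees, less where a joint would pass 70% of its speed; a pose out of reach is approached as far as the arm can. A call is refused whole if a number of a shift passes 62.5 or a number of a turn 10.7, either way. A call with a gripper value outside its range is refused whole. The fingers move at their own pace and stop on an object; the grip force is fixed at half the most. Time passes only in rows, so rows that do not move let the fingers close. It gives the time, the measured TCP pose, the force, the opening and the grip force at its end, in the units of the state.
- r.sense(): the state, without advancing time (a new reading comes with each control period).
- r.capture(name): name is "side" or "top"; returns (picture, depth): 384x512x3 uint8, red, green, blue; 384x512 float32, m along the optical axis (not along the pixel's ray), 0 where there is no reading.
- r.camera_params(name): a dict with "mtx" (3x3 intrinsics, pixels), "world_from_camera" (4x4, takes a point from camera to world coordinates). Camera axes: x right, y down, z forward; pixel columns grow to the right and rows downward; lengths in m; the calibration is good to about 2 mm. A picture is of the moment at which its call begins. camera_params takes no time and is no camera call.
- r.hand_in(): hands the job in; it is judged then, once.
The state is a dict: "time": time; "joint_pos": joint angles; "joint_vel": joint speeds; "effort": joint torques, N m; "tcp_pos": TCP position; "tool_rot": TCP orientation; "force": force on the tool from outside, world axes, zero at the start; "ft_torque": the same for the moment, N m; "gripper_width": opening from 0.0 (shut) to 1.0 (fully open); "finger_force": force on a finger pad.
Only numpy, scipy, OpenCV 4.12 (cv2) and the standard library are available. Lean on these libraries where they do the work, as an engineer would, in place of code of your own. Each camera call takes 0.05 s, during which the arm holds its last target. There are 200 camera calls.

### The job

Get the scale ready for weighing out dye: lower the large steel cover gently onto the open canister standing on the scale's pan, so that it sits seated and level on the rim, without pushing the pan down onto its stop. The cover's weight swings the pointer, so then turn the black knob in the middle of the dial until the zero mark (the broad bar) stands right at the pointer's tip and the covered canister reads zero. Leave the canister standing in its pan and everything else on the table where it is.

Things in the scene. Friction and masses are not known exactly. Their poses are not given: they have to be found in the camera images.
- scale: Top-reading spring scale, a low white housing 160 x 316 mm, 54 mm high, fixed to the table. Origin: under the centre of the housing, on the table. Its y axis is the long axis: the round weighing pan is centred 82 mm to +y, the round dial 82 mm to -y; z up.
- pan_floor (a point): Centre of the floor of the scale's pan (a steel dish, 156 mm across with a lip 6 mm above its floor), on which the canister stands; it is at about 70 mm height and sinks with the load, 8 mm per kg.
- pan (a joint): How far the spring-loaded pan has sunk, m. A spring of 1226 N/m; the pan meets its stop at 0.012, and counts as pushed onto it above 0.0112. It reads 0 empty and 0.008 per kg of load: about 0.002 with the canister, 0.0027 to 0.004 with the canister and cover, so that some 9 N more of push reaches the stop.
- pointer (a joint): Angle of the black pointer, rad, growing clockwise seen from above; worked by the pan's sinking alone, 5.65 rad per kg; nothing else turns it. The scale reads zero when pointer equals dial.
- dial (a joint): Angle of the dial card and of its zeroing knob (one piece), rad, growing clockwise seen from above; range -0.6 to 5.6. It stays where it is left (friction 0.05 N m). Clockwise moves the zero mark clockwise.
- dial_grip (a point): Point on the knob's vertical axis at the height to grip, 84 mm above the table. The knob: black, fluted, round, 40 mm across, from 64 mm to 92 mm height, in the centre of the dial; it can be gripped from above at any yaw. The dial (148 mm across with its steel bezel, top at 62 mm) lies flat below it.
- zero_mark (a point): The zero mark of the white card: inner end of the broad black bar (6 mm wide, 13 mm long, the widest mark; the other marks are thin), 52 mm from the knob's axis, 60 mm above the table. It turns with the knob.
- pointer_tip (a point): Tip of the black pointer, 52 mm from the knob's axis, 60 mm above the table. The pointer is 3 mm wide and passes under the knob; a short broad tail, hidden under the knob, is on the other side.
- canister: Plain steel open canister, 124 mm across, 95 mm high, wall 3 mm (inside 118 mm across), about 250 g, standing loose on the pan. Origin: centre of its underside; z up.
- canister_rim (a point): Centre of the canister's mouth, at rim height (95 mm above its underside).
- cover: The canister's round steel cover, the larger of two, about 160 g, lying on the table. Origin: centre of its underside; z up. From below: a plug 111 mm across, 10 mm deep, lower edge chamfered 5 mm (3.5 mm play in the rim), a flange 136 mm across, 4 mm thick, that rests on the rim, a 6 mm neck, and a black round knob 30 mm across, 20 to 42 mm above the origin.
- cover_seat (a point): Centre of the flange's underside, 10 mm above the cover's origin; it meets canister_rim when the cover is seated.
- cover_grip (a point): Middle of the cover's knob, on its axis, 31 mm above the cover's origin. Can be gripped from above at any yaw.
- small_cover: A like cover of the small canister, 94 mm across, not for this job; leave it. Origin: centre of its underside.
- small_can: Small open steel canister, 84 mm across, 75 mm high, loose; leave it. Origin: centre of its underside.
- bottle_a: Yellow squeeze bottle with a pointed nozzle, 50 mm across, 195 mm high, standing beside the scale; leave it. Origin: centre of its underside.
- bottle_b: White squeeze bottle with a pointed red nozzle, 50 mm across, 195 mm high; leave it. Origin: centre of its underside.
- jar: Closed round jar, 60 mm across, 75 mm high, standing beside the scale; leave it. Origin: centre of its underside.
- scissors: Scissors with black handles, 175 mm long, lying flat; leave them.
Things that resemble listed ones, but are neither listed nor needed, are in the scene too. What is shaped like the cover but brown or orange is not meant.

How it is judged (in metres and radians):
At the end, for the whole second after the job is handed in: Large cover on the canister: centred to 6 mm, flange within 2.5 mm of the rim, level to 0.03 rad; canister upright, within 15 mm of the pan centre; zero mark within 4.5 mm of the pointer tip; all at rest; other loose things within 30 mm of their starts, those standing still upright (horizontal distance between cover_seat and canister_rim below 0.006 m and z of cover_seat in the frame of canister between 0.092 and 0.0975 m and angle between each of cover, canister's own z axis and vertical below 0.03 rad and distance between canister and pan_floor below 0.015 m and distance between pointer_tip and zero_mark below 0.0045 m and linear speed of each of cover, canister below 0.02 m/s and distance of each of bottle_a, bottle_b, jar, small_can, small_cover, scissors from where it was at the start of the episode below 0.03 m and angle between each of bottle_a, bottle_b, jar, small_can's own z axis and vertical below 0.2 rad); the robot touches nothing.
It fails at once if The scale's pan is pushed or dropped down onto its stop (sunk more than 11.2 mm) (value of joint pan above 0.0112 m).
It also fails if it takes over 54 s, if anything falls off the work surface, if the arm or the gripper's body presses on something with over 40 N, if the wrist force passes 120 N, or if a joint passes its speed limit or range.

## Working session

There is one attempt and no reset: what is moved stays moved. The work goes in short steps, Python scripts to look and compute and a tool call to move; the robot and the scene stay as the last step left them, time stands still between calls to the robot, and variables do not carry over. Pictures are saved under pics/ and viewed, at most 10 in all, crops included, and the job is handed in when it is done.

Besides the shell and the picture viewer there is one more tool, called after ">>>" as name(argument=value, ...), one argument or row to a line, values as JSON. play_rows: Moves the arm, as the interface text tells. Its arguments: {"type":"object","properties":{"deltas":{"type":"string"}},"required":["deltas"]}

```bash
mkdir -p pics; cat > h.py <<'E'
import numpy as np, cv2
from rig import r
def cap(n):
    im,d=r.capture(n); return im,d
def P(n): 
    p=r.camera_params(n); return np.array(p["mtx"]),np.array(p["world_from_camera"])
def ray(n,u,v):
    K,T=P(n); d=T[:3,:3]@np.linalg.solve(K,[u,v,1.]); return T[:3,3],d
def plane(n,u,v,z):
    o,d=ray(n,u,v); return o+d*(z-o[2])/d[2]
def cloud(n,dep):
    K,T=P(n); v,u=np.mgrid[:dep.shape[0],:dep.shape[1]]
    c=np.stack([(u-K[0,2])/K[0,0]*dep,(v-K[1,2])/K[1,1]*dep,dep],-1)
    w=c@T[:3,:3].T+T[:3,3]; w[dep==0]=np.nan; return w
def proj(n,p):
    K,T=P(n); c=T[:3,:3].T@(np.array(p)-T[:3,3]); return (K@c)[:2]/c[2]
def save(name,im): cv2.imwrite('pics/'+name,cv2.cvtColor(im,cv2.COLOR_RGB2BGR))
E
python3 - <<'E'
from h import *
for n in("top","side"):
    im,d=cap(n); save(n+'0.png',im); np.savez(n+'0.npz',im=im,d=d); print(n,P(n)[1].round(3).tolist(),P(n)[0].round(1).tolist())
print(r.sense())
E
```

```text
top [[-0.006, -0.987, 0.162, 0.312], [-1.0, 0.004, -0.008, -0.035], [0.007, -0.162, -0.987, 1.264], [0.0, 0.0, 0.0, 1.0]] [[412.2, 0.0, 258.3], [0.0, 412.2, 182.2], [0.0, 0.0, 1.0]]
side [[0.999, -0.03, 0.045, 0.439], [-0.054, -0.694, 0.718, -0.982], [0.01, -0.72, -0.694, 1.018], [0.0, 0.0, 0.0, 1.0]] [[391.1, 0.0, 256.0], [0.0, 391.1, 187.4], [0.0, 0.0, 1.0]]
{'time': 0.1, 'joint_pos': array([ 6.46480620e+01,  1.77011208e+01,  9.36820498e+01, -1.32481585e-03,
        6.87396716e+01, -3.99466715e+00]), 'joint_vel': array([ 0.04906743, -0.09218308, -0.29231934, -0.02707418, -0.03725714,
        0.00778509]), 'effort': array([-7.16930208e-04, -4.16409516e+01, -2.77643949e+01, -1.21250437e-04,
        3.94809074e-03, -1.58692967e-05]), 'tcp_pos': array([0.22733196, 0.58137578, 0.23014597]), 'tool_rot': array([[-9.31330673e-01,  3.64173544e-01, -8.98538157e-04],
       [ 3.64174630e-01,  9.31328647e-01, -1.94674760e-03],
       [ 1.27880356e-04, -2.14029055e-03, -9.99997701e-01]]), 'force': array([-0.28176355, -0.70202044, -1.15735564]), 'ft_torque': array([-0.03243872,  0.01658376,  0.01834565]), 'finger_force': 0.0, 'gripper_width': 1.0031846075474917}
```

View pics/top0.png

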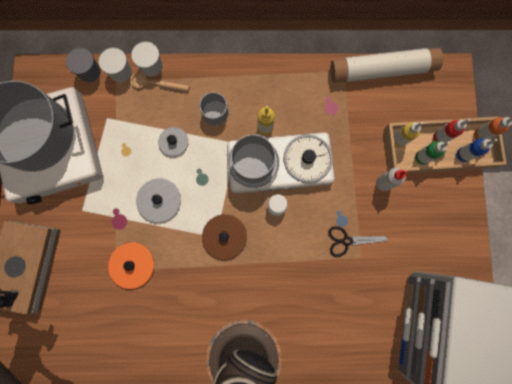

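View pics/side0.png

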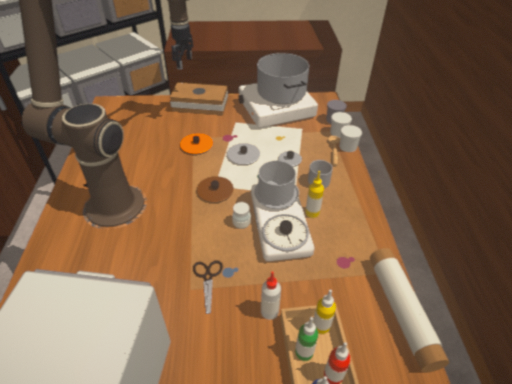

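The top picture shows four cover-like things: grey large (158,200), grey small (173,142), brown (223,237) and orange (130,266). The large steel cover is the grey one at (158,200), because it is the bigger of the two grey ones. The canister is at (254,160) and the dial at (308,157). The side picture shows the same cover at (243,153). Next I'll confirm it in an enlarged crop and measure.

```bash
cat > meas.py <<'E'
from h import *
def tri(p,q):  # top pixel, side pixel
    (o1,d1),(o2,d2)=ray("top",*p),ray("side",*q)
    A=np.stack([d1,-d2],1); s=np.linalg.lstsq(A,o2-o1,rcond=None)[0]
    a,b=o1+s[0]*d1,o2+s[1]*d2; return (a+b)/2,np.linalg.norm(a-b)
def blob(im,box,lo,hi,which="big"):
    x0,y0,x1,y1=box; g=cv2.cvtColor(im,cv2.COLOR_RGB2GRAY)[y0:y1,x0:x1]
    m=((g>=lo)&(g<=hi)).astype(np.uint8); n,l,s,c=cv2.connectedComponentsWithStats(m)
    k=1+np.argmax(s[1:,4]); return c[k]+[x0,y0],s[k]
E
python3 - <<'E'
from meas import *
t,s=np.load('top0.npz'),np.load('side0.npz')
a,sa=blob(t['im'],(145,188,171,212),0,50); b,sb=blob(s['im'],(232,142,256,162),0,50)
print('cover knob',a,sa,b,sb,tri(a,b))
a,sa=blob(t['im'],(298,147,320,168),0,55); b,sb=blob(s['im'],(276,218,298,238),0,55)
print('dial knob',a,sa,b,sb,tri(a,b))
for n,D in(("top",t),("side",s)):
    w=cloud(n,D['d'])
    for nm,(u,v) in {"top":{"cover flange":(145,200),"coverknob":(157,199),"canfloor":(254,160),"dialknob":(308,156),"dialcard":(295,165)},"side":{"flange":(232,158),"coverknob":(243,149),"dialknob":(286,226),"card":(273,238)}}[n].items(): print(n,nm,w[v,u].round(4))
# flange circle & rim points from cloud, top
for n,D in(("top",t),("side",s)):
    w=cloud(n,D['d'])
    for nm,c,zlo,zhi,R in(("flange",(0.29,0.21),0.008,0.02,0.09),("rim",(0.38,-0.02),0.14,0.19,0.09),("dialtop",(0.39,-0.15),0.05,0.075,0.1)):
        m=(np.hypot(w[...,0]-c[0],w[...,1]-c[1])<R)&(w[...,2]>zlo)&(w[...,2]<zhi); p=w[m]
        if len(p)>5:
            (cx,cy),rr=cv2.minEnclosingCircle(p[:,:2].astype(np.float32)); print(n,nm,len(p),round(cx,4),round(cy,4),round(rr,4),np.percentile(p[:,2],[5,50,95]).round(4))
i=t['im']; A=cv2.resize(i[120:240,110:260],None,fx=3,fy=3,interpolation=3); 
B=cv2.resize(i[125:190,275:340],(400,400),interpolation=3)
C=np.zeros((400,850,3),np.uint8);C[:360,:450]=A;C[:,450:]=B; save('crop0.png',cv2.resize(C,(800,376)))
E
```

```text
Traceback (most recent call last):
  File "meas.py", line 9, in blob
    k=1+np.argmax(s[1:,4]); return c[k]+[x0,y0],s[k]
        ~~~~~~~~~^^^^^^^^^
ValueError: attempt to get argmax of an empty sequence
```

```bash
python3 - <<'E'
from meas import *
t,s=np.load('top0.npz'),np.load('side0.npz')
gs=lambda I:cv2.cvtColor(I,cv2.COLOR_RGB2GRAY)
print(gs(s['im'])[142:162:2,232:256:2])
for nm,bt,bs in(('cover knob',(145,188,171,212),(235,142,252,158)),('dial knob',(298,147,320,168),(276,217,298,238))):
    a,sa=blob(t['im'],bt,0,70); b,sb=blob(s['im'],bs,0,85); print(nm,a,sa,b,sb,tri(a,b))
for n,D in(("top",t),("side",s)):
    w=cloud(n,D['d'])
    for nm,c,zlo,zhi,R in(("flange",(0.29,0.21),0.008,0.02,0.09),("coverknob",(0.29,0.21),0.035,0.06,0.09),("rim",(0.38,-0.02),0.14,0.19,0.09),("dialtop",(0.39,-0.15),0.05,0.072,0.1),("dialknob",(0.39,-0.15),0.082,0.105,0.06)):
        m=(np.hypot(w[...,0]-c[0],w[...,1]-c[1])<R)&(w[...,2]>zlo)&(w[...,2]<zhi); p=w[m]
        if len(p)>5:
            (cx,cy),rr=cv2.minEnclosingCircle(p[:,:2].astype(np.float32)); print(n,nm,len(p),round(cx,4),round(cy,4),round(rr,4),np.percentile(p[:,2],[5,50,95]).round(4),p.mean(0).round(4))
i=t['im']; A=cv2.resize(i[120:240,110:260],None,fx=3,fy=3,interpolation=3); 
B=cv2.resize(i[125:190,275:340],(400,400),interpolation=3)
C=np.zeros((400,850,3),np.uint8);C[:360,:450]=A;C[:,450:]=B; save('crop0.png',cv2.resize(C,(800,376)))
E
```

```text
[[222 222 222 219 216 214 213 212 214 219 220 220]
 [219 209 197 180 173 167 165 170 175 189 207 214]
 [187 171 169 169 141  98  93 134 168 171 173 178]
 [169 166 170 165 107  70  72  94 165 170 172 172]
 [167 168 169 158  99  68  69  93 165 173 171 171]
 [170 170 165 125  93  72  73 113 168 172 171 172]
 [169 169 168 148 129 127 133 162 170 171 172 172]
 [170 170 170 169 170 170 170 171 172 172 171 171]
 [168 170 169 170 170 170 170 171 172 172 171 170]
 [158 170 171 171 170 169 169 169 170 173 172 179]]
cover knob [156.62820513 199.62820513] [ 7  7 10 10 78] [243.  149.5] [ 6  5  5  6 28] (array([0.46276689, 0.26073792, 0.03155772]), np.float64(0.00011824005728891834))
dial knob [308.2        156.96153846] [  4   4  13  13 130] [285.24576271 227.09322034] [  4   4  11  13 118] (array([ 0.58200907, -0.19233311,  0.07765064]), np.float64(0.0007980389008751854))
top flange 218 0.2888 0.2185 0.0819 [0.009  0.014  0.0182] [0.278  0.2821 0.0139]
top dialtop 44 0.4428 -0.1007 0.0282 [0.051  0.0708 0.0719] [ 0.4367 -0.0987  0.0668]
side flange 89 0.2905 0.2143 0.0856 [0.0104 0.0153 0.0187] [0.2809 0.2769 0.0151]
side dialtop 79 0.4486 -0.1023 0.0296 [0.0506 0.0593 0.0715] [ 0.4473 -0.1204  0.0604]
```

View pics/crop0.png

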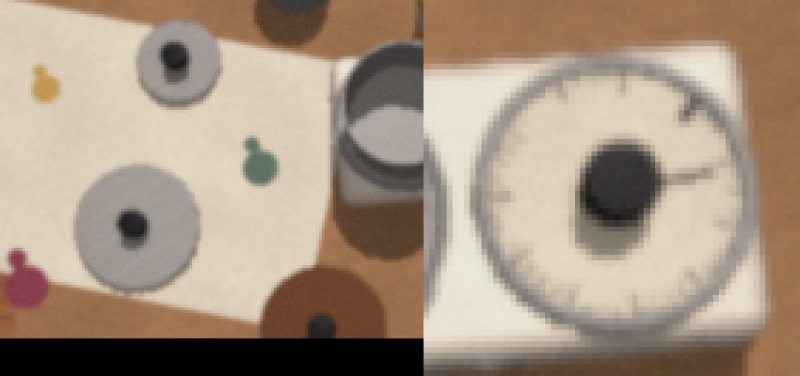

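The crop confirms it: the large steel cover at crop (135,228), with the small one at (178,62). On the dial, the zero bar is at the upper right, crop (690,105), and the pointer points right to (715,172). Next are finer measurements.

```bash
python3 - <<'E'
from meas import *
from scipy.optimize import least_squares
t,s=np.load('top0.npz'),np.load('side0.npz')
def circ(p):
    f=lambda q:np.hypot(p[:,0]-q[0],p[:,1]-q[1])-q[2]
    return least_squares(f,[*p.mean(0)[:2],.06],loss='soft_l1',f_scale=.002).x.round(4)
for n,D in(("top",t),("side",s)):
    w=cloud(n,D['d'])
    for nm,c,zlo,zhi,R in(("flange",(0.463,0.261),0.008,0.022,0.08),("coverknob",(0.463,0.261),0.036,0.06,0.03),("rim",(0.56,-0.05),0.15,0.18,0.09),("dialtop",(0.582,-0.19),0.05,0.07,0.08),("dialknob",(0.582,-0.19),0.084,0.105,0.04)):
        m=(np.hypot(w[...,0]-c[0],w[...,1]-c[1])<R)&(w[...,2]>zlo)&(w[...,2]<zhi); p=w[m]
        if len(p)>5:
            h=cv2.convexHull(p[:,:2].astype(np.float32))[:,0]; print(n,nm,len(p),'hull',circ(h),np.percentile(p[:,2],[5,50,95]).round(4),p.mean(0).round(4))
# silhouettes by colour contours in top: cover disc, fit ellipse -> plane
im=t['im']; hsv=cv2.cvtColor(im,cv2.COLOR_RGB2HSV)
for nm,(x0,y0,x1,y1),z in(("cover",(130,172,186,226),.014),):
    g=im[y0:y1,x0:x1].astype(int); m=((g.max(2)<178)).astype(np.uint8)
    c=max(cv2.findContours(m,0,1)[0],key=cv2.contourArea); e=cv2.fitEllipse(cv2.convexHull(c)); print(nm,e,plane("top",e[0][0]+x0,e[0][1]+y0,z))
# scale housing: white, low z via cloud
w=cloud("top",t['d']); m=(w[...,2]>.045)&(w[...,2]<.066)&(np.hypot(w[...,0]-.57,w[...,1]+.12)<.2); p=w[m][:,:2].astype(np.float32); b=cv2.minAreaRect(p); print('housing',b)
# tall things
m=(w[...,2]>.05).astype(np.uint8); k,l,st,c=cv2.connectedComponentsWithStats(m)
for i in range(1,k):
    if st[i,4]>60:
        q=w[l==i]; print(st[i],q.min(0).round(3),q.max(0).round(3))
E
```

```text
top flange 1446 hull [0.4633 0.2607 0.0672] [0.0101 0.014  0.0182] [0.4626 0.2599 0.014 ]
top coverknob 76 hull [0.4628 0.2601 0.0141] [0.0378 0.0417 0.0454] [0.4629 0.2596 0.0416]
top rim 232 hull [ 0.5656 -0.0296  0.0616] [0.1524 0.1614 0.1654] [ 0.5694 -0.0294  0.1605]
top dialtop 1933 hull [ 0.582  -0.1896  0.0792] [0.0525 0.0582 0.0634] [ 0.5799 -0.1885  0.0581]
top dialknob 153 hull [ 0.5823 -0.193   0.0202] [0.0872 0.0916 0.0955] [ 0.5813 -0.1929  0.0915]
side flange 513 hull [0.4651 0.2592 0.0677] [0.0113 0.0153 0.0188] [0.4654 0.2539 0.0152]
side coverknob 32 hull [0.4678 0.2562 0.0135] [0.0382 0.043  0.0469] [0.4657 0.2564 0.0428]
side rim 295 hull [ 0.5676 -0.0313  0.0624] [0.151  0.1592 0.1656] [ 0.5676 -0.0321  0.1588]
side dialtop 1361 hull [ 0.5819 -0.1899  0.0789] [0.0541 0.0596 0.0643] [ 0.5808 -0.1989  0.0596]
side dialknob 122 hull [ 0.5842 -0.1951  0.02  ] [0.0859 0.0926 0.0957] [ 0.5839 -0.1972  0.0921]
cover ((24.322952270507812, 32.55569839477539), (43.86656951904297, 58.17990493774414), 50.12662124633789) [0.44980827 0.27142328 0.014     ]
housing ((0.55872154
[... 537 characters left out ...]
0.044  0.197]
[462 117  50  43 948] [ 0.576 -0.788  0.05 ] [ 0.711 -0.661  0.191]
[420 118  60  45 869] [ 0.569 -0.725  0.05 ] [ 0.708 -0.531  0.19 ]
[396 121  34  24 412] [ 0.626 -0.57   0.05 ] [ 0.699 -0.463  0.192]
[ 228  133  106   58 4992] [ 0.488 -0.269  0.05 ] [0.662 0.046 0.168]
[380 168  27  21 400] [ 0.489 -0.483  0.051] [ 0.552 -0.408  0.195]
[269 195  18  19 271] [ 0.419 -0.125  0.05 ] [ 0.47  -0.075  0.08 ]
[   0  221   54   94 3834] [0.14  0.508 0.05 ] [0.399 0.692 0.346]
[  402   272   110   112 11053] [-0.045 -0.639  0.05 ] [ 0.247 -0.441  0.276]
[ 214  339   64   45 2102] [ 0.005 -0.081  0.05 ] [0.094 0.065 0.387]
[  0 361  21  23 252] [0.135 0.284 0.631] [0.157 0.335 0.695]
```

```bash
cat > go.py <<'E'
import sys; from h import *
t=np.array(list(map(float,sys.argv[1:4]))); s=r.sense(); R=s['tool_rot']
print('tool shift mm',(R.T@(t-s['tcp_pos'])*1000).round(1),'yaw',np.degrees(np.arctan2(R[1,1],R[0,1])).round(2),'tilt',R[:2,2].round(4),'F',s['force'].round(2),'w',s['gripper_width'].round(3),'t',s['time'],'j',s['joint_pos'].round(1))
E
echo
```

>>> play_rows(
  deltas="0 0 0 -15 -10 0 85;0 0 0 -34 -21.5 10 85;0 0 0 -34 -21.5 12 85;0 0 0 -34 -21.5 15 85;0 0 0 -34 -21.5 15 85;0 0 0 -34 -21.5 15 85;0 0 0 -34 -21.5 15 85;0 0 0 -34 -21.5 15 85;0 0 0 -34 -21.5 15 85;0 0 0 -34 -21.5 13 85;0 0 0 -17 -10 5 85;0 0 0 0 0 0 85",
)

```text
time: 1.6
tcp_pos: [0.465, 0.259, 0.1011]
tool_rot: [[-0.93, 0.367, -0.001], [0.367, 0.93, -0.0], [0.001, -0.0, -1.0]]
force: [-0.1, -0.2, -0.4]
gripper_width: 0.995
finger_force: 0.0
```

```bash
python3 go.py 0.4645 0.2595 0.019
```

```text
Traceback (most recent call last):
  File "go.py", line 3, in <module>
    print('tool shift mm',(R.T@(t-s['tcp_pos'])*1000).round(1),'yaw',np.degrees(np.arctan2(R[1,1],R[0,1])).round(2),'tilt',R[:2,2].round(4),'F',s['force'].round(2),'w',s['gripper_width'].round(3),'t',s['time'],'j',s['joint_pos'].round(1))
                                                                                                                                                                        ^^^^^^^^^^^^^^^^^^^^^^^^
AttributeError: 'float' object has no attribute 'round'
```

>>> play_rows(
  deltas="0 0 0 0 0 15 85;0 0 0 0 0 20 85;0 0 0 0 0 20 85;0 0 0 0 0 15 85;0 0 0 0 0 8 85;0 0 0 0 0 4 85;0 0 0 0 0 0 60;0 0 0 0 0 0 40;0 0 0 0 0 0 33;0 0 0 0 0 0 27;0 0 0 0 0 0 24;0 0 0 0 0 0 24",
)

```text
time: 3.1
tcp_pos: [0.4652, 0.2603, 0.0201]
tool_rot: [[-0.931, 0.364, 0.001], [0.364, 0.931, 0.0], [-0.001, 0.001, -1.0]]
force: [-1.0, -0.4, 6.3]
gripper_width: 0.334
finger_force: 58.7
```

```bash
sed -i "s/s\['gripper_width'\].round(3)/s['gripper_width'],s['finger_force']/" go.py; python3 go.py 0.4645 0.2595 0.019
```

```text
tool shift mm [ 0.4 -1.   1.1] yaw 68.63 tilt [0.0009 0.0004] F [-0.95 -0.44  6.3 ] w 0.33382097571755603 58.703922629356384 t 3.1 j [ 24.5  25.  112.7   0.   42.3 -44.1]
```

>>> play_rows(
  deltas="0 0 0 0 0 -5 24;0 0 0 0 0 -10 24;0 0 0 0 0 -20 24;0 0 0 0 0 -30 24;0 0 0 0 0 -40 24;0 0 0 0 0 -40 24;0 0 0 0 0 -40 24;0 0 0 0 0 -25 24;0 0 0 0 0 -10 24;0 0 0 0 0 0 24;0 0 0 0 0 0 24",
)

```text
time: 4.47
tcp_pos: [0.4636, 0.2596, 0.2376]
tool_rot: [[-0.931, 0.364, -0.003], [0.364, 0.931, -0.001], [0.002, -0.002, -1.0]]
force: [0.5, -1.1, -1.8]
gripper_width: 0.333
finger_force: 59.3
```

```bash
python3 go.py 0.567 -0.0308 0.24
```

```text
tool shift mm [-202.1 -232.8   -2.3] yaw 68.64 tilt [-0.0029 -0.0013] F [ 0.49 -1.15 -1.81] w 0.3325753489527006 59.27353799343109 t 4.475 j [ 24.6   7.1 105.7  -0.   67.4 -44.1]
```

>>> play_rows(
  deltas="0 0 0 -8 -9 0 24;0 0 0 -18 -20 0 24;0 0 0 -25 -29 0 24;0 0 0 -25 -29 0 24;0 0 0 -25 -29 0 24;0 0 0 -25 -29 0 24;0 0 0 -25 -29 0 24;0 0 0 -25 -29 0 24;0 0 0 -17 -20 0 24;0 0 0 -7 -8 0 24;0 0 0 -2 -2 0 24;0 0 0 0 0 0 24",
)

```text
time: 5.98
tcp_pos: [0.5676, -0.0299, 0.2389]
tool_rot: [[-0.931, 0.364, -0.001], [0.364, 0.931, 0.001], [0.001, 0.0, -1.0]]
force: [-0.5, 0.1, -2.1]
gripper_width: 0.328
finger_force: 59.3
```

```bash
cat > hold.py <<'E'
from meas import *
from scipy.optimize import least_squares
s=r.sense(); t=s['tcp_pos']; print('tcp',t.round(4),'F',s['force'].round(2),'t',s['time'])
def circ(p,R):
    f=lambda q:np.hypot(p[:,0]-q[0],p[:,1]-q[1])-R
    return least_squares(f,p.mean(0)[:2],loss='soft_l1',f_scale=.002).x.round(4)
for n in("top","side"):
    im,d=cap(n); np.savez(n+'1.npz',im=im,d=d); save(n+'1.png',im); w=cloud(n,d)
    for nm,zlo,zhi,R in(("flange",t[2]-.015,t[2]+.004,.068),("rim",.15,.172,.062)):
        m=(np.hypot(w[...,0]-.567,w[...,1]+.031)<.085)&(w[...,2]>zlo)&(w[...,2]<zhi); p=w[m]
        if len(p)>5:
            h=cv2.convexHull(p[:,:2].astype(np.float32))[:,0]; A=np.c_[p[:,:2]-p[:,:2].mean(0),np.ones(len(p))]
            print(n,nm,len(p),circ(h,R),'z',np.percentile(p[:,2],[5,50,95]).round(4),'slope',np.linalg.lstsq(A,p[:,2],rcond=None)[0].round(4))
E
python3 hold.py
```

```text
tcp [ 0.5676 -0.0299  0.2389] F [-0.47  0.07 -2.12] t 5.975
top flange 391 [ 0.5829 -0.0309] z [0.2298 0.2328 0.236 ] slope [-0.0173  0.0003  0.2329]
side flange 777 [ 0.5678 -0.0314] z [0.2314 0.2343 0.2369] slope [-0.0027 -0.0007  0.2343]
side rim 178 [ 0.5679 -0.0319] z [0.151  0.1593 0.1655] slope [-0.0081 -0.002   0.159 ]
```

>>> play_rows(
  deltas="0 0 0 0 -0.4 5 24;0 0 0 0 0 10 24;0 0 0 0 0 12 24;0 0 0 0 0 10 24;0 0 0 0 0 7 24;0 0 0 0 0 4 24;0 0 0 0 0 2 24;0 0 0 0 0 0 24;0 0 0 0 0 0 24",
)

```text
time: 7.2
tcp_pos: [0.5681, -0.0309, 0.1897]
tool_rot: [[-0.931, 0.364, 0.001], [0.364, 0.931, -0.0], [-0.001, 0.0, -1.0]]
force: [-0.0, -0.2, -1.4]
gripper_width: 0.33
finger_force: 59.3
```

```bash
python3 hold.py
```

```text
tcp [ 0.5681 -0.0309  0.1897] F [-0.01 -0.21 -1.35] t 7.2
top flange 194 [ 0.6041 -0.0248] z [0.1798 0.1837 0.1873] slope [-0.0279 -0.0029  0.1836]
side flange 753 [ 0.5682 -0.0319] z [0.1822 0.1847 0.1877] slope [ 0.     -0.002   0.1848]
side rim 145 [ 0.5677 -0.0328] z [0.1516 0.1591 0.1654] slope [0.0038 0.0089 0.1588]
```

>>> play_rows(
  deltas="0 0 0 0 0 1 24;0 0 0 0 0 1 24;0 0 0 0 0 1 24;0 0 0 0 0 0 24;0 0 0 0 0 0 24",
)

```text
time: 7.92
tcp_pos: [0.5678, -0.0308, 0.1863]
tool_rot: [[-0.931, 0.364, -0.0], [0.364, 0.931, -0.0], [0.0, -0.0, -1.0]]
force: [-0.7, 0.6, -1.4]
gripper_width: 0.329
finger_force: 59.3
```

Centred to within about 1 mm. I'll keep lowering in small steps.

>>> play_rows(
  deltas="0 0 0 0 0 2 24;0 0 0 0 0 2 24;0 0 0 0 0 2 24;0 0 0 0 0 0 24;0 0 0 0 0 0 24",
)

```text
time: 8.55
tcp_pos: [0.5678, -0.0308, 0.1803]
tool_rot: [[-0.931, 0.364, -0.0], [0.364, 0.931, 0.0], [0.0, 0.0, -1.0]]
force: [0.3, -1.0, -1.0]
gripper_width: 0.331
finger_force: 59.3
```

>>> play_rows(
  deltas="0 0 0 0 0 1.5 24;0 0 0 0 0 1.5 24;0 0 0 0 0 1 24;0 0 0 0 0 0 24;0 0 0 0 0 0 24",
)

```text
time: 9.18
tcp_pos: [0.5678, -0.0308, 0.1763]
tool_rot: [[-0.931, 0.364, 0.0], [0.364, 0.931, -0.0], [-0.0, -0.0, -1.0]]
force: [0.1, 0.3, -2.1]
gripper_width: 0.33
finger_force: 59.3
```

```bash
python3 hold.py
```

```text
tcp [ 0.5678 -0.0308  0.1763] F [ 0.14  0.26 -2.1 ] t 9.175
top flange 147 [ 0.55   -0.0251] z [0.1672 0.1701 0.1733] slope [-0.0104 -0.      0.1701]
top rim 126 [ 0.5964 -0.02  ] z [0.1672 0.1699 0.1717] slope [-0.0021 -0.004   0.1696]
side flange 746 [ 0.5683 -0.0322] z [0.1685 0.1715 0.1745] slope [-0.0009  0.0032  0.1715]
side rim 531 [ 0.566  -0.0357] z [0.1536 0.1703 0.1717] slope [0.0103 0.0653 0.1681]
```

>>> play_rows(
  deltas="0 0 0 0 0 1 24;0 0 0 0 0 1 24;0 0 0 0 0 1 24;0 0 0 0 0 0 24;0 0 0 0 0 0 24",
)

```text
time: 9.9
tcp_pos: [0.5678, -0.0308, 0.1733]
tool_rot: [[-0.931, 0.364, -0.0], [0.364, 0.931, -0.0], [0.0, -0.0, -1.0]]
force: [-0.6, -0.2, -0.6]
gripper_width: 0.336
finger_force: 59.3
```

>>> play_rows(
  deltas="0 0 0 0 0 0.7 24;0 0 0 0 0 0.7 24;0 0 0 0 0 0 24;0 0 0 0 0 0 24",
)

```text
time: 10.4
tcp_pos: [0.5679, -0.0308, 0.1721]
tool_rot: [[-0.931, 0.364, 0.0], [0.364, 0.931, -0.0], [-0.0, 0.0, -1.0]]
force: [-0.2, -0.1, -0.4]
gripper_width: 0.328
finger_force: 59.3
```

```bash
cat > f.py <<'E'
from h import *
F=[]
for i in range(3): r.capture("side"); F.append(r.sense()['force'])
print(np.mean(F,0).round(2),r.sense()['tcp_pos'].round(4))
E
python3 f.py
```

```text
[ 0.01  0.35 -0.31] [ 0.5679 -0.0308  0.172 ]
```

>>> play_rows(
  deltas="0 0 0 0 0 0.3 24;0 0 0 0 0 0 28;0 0 0 0 0 0 32;0 0 0 0 0 0 36;0 0 0 0 0 0 45;0 0 0 0 0 0 60;0 0 0 0 0 0 60",
)

```text
time: 11.42
tcp_pos: [0.5678, -0.0308, 0.1716]
tool_rot: [[-0.931, 0.364, 0.0], [0.364, 0.931, -0.0], [-0.0, -0.0, -1.0]]
force: [-0.2, -0.2, 0.4]
gripper_width: 0.703
finger_force: 0.0
```

>>> play_rows(
  deltas="0 0 0 0 0 -5 60;0 0 0 0 0 -10 60;0 0 0 0 0 -20 60;0 0 0 0 0 -30 60;0 0 0 0 0 -25 60;0 0 0 -10 -15 -10 60;0 0 0 -20 -30 0 60;0 0 0 -20 -35 0 60;0 0 0 -20 -40 0 60;0 0 0 -10 -30 0 60;0 0 0 0 0 0 60;0 0 0 0 0 0 60",
)

```text
time: 12.92
tcp_pos: [0.5873, -0.1999, 0.271]
tool_rot: [[-0.931, 0.365, -0.001], [0.365, 0.931, 0.001], [0.001, 0.0, -1.0]]
force: [-0.3, -0.2, -0.2]
gripper_width: 0.706
finger_force: 0.0
```

```bash
python3 go.py 0.5835 -0.194 0.12; python3 - <<'E'
from h import *
im,d=cap("top"); js,ds=cap("side"); np.savez('top2.npz',im=im,d=d); np.savez('side2.npz',im=js,d=ds)
A=cv2.resize(im[110:210,220:350],(520,400),interpolation=3); B=cv2.resize(js[150:270,235:325],(280,373),interpolation=3)
C=np.zeros((400,800,3),np.uint8);C[:,:520]=A;C[:373,520:]=B; save('c2.png',C)
E
```

```text
tool shift mm [  5.5   4.  151. ] yaw 68.59 tilt [-0.0009  0.0009] F [-0.3  -0.19 -0.18] w 0.7062472207971162 0.0 t 12.925 j [-22.8  15.3  91.9   0.   72.8 -91.4]
```

View pics/c2.png

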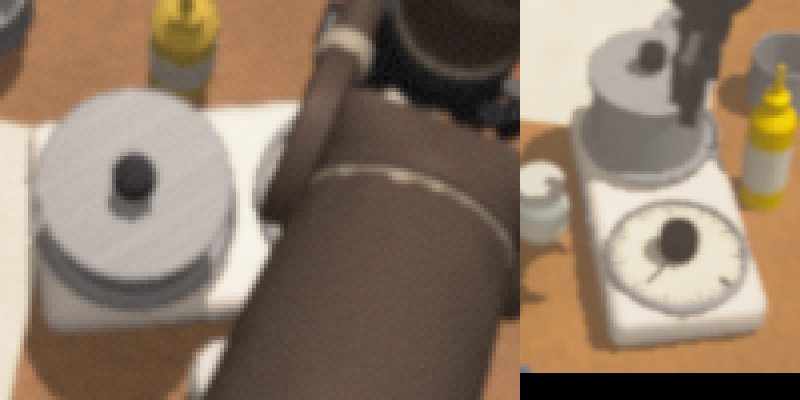

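The cover sits level on the canister. In the side view the pointer points to about (277,240) and the zero bar is at about (301,241). Next I'll measure both angles.

```bash
cat > dial.py <<'E'
from meas import *
from scipy.optimize import least_squares
def circ(p):
    f=lambda q:np.hypot(p[:,0]-q[0],p[:,1]-q[1])-q[2]
    return least_squares(f,[*p.mean(0)[:2],.074],loss='soft_l1',f_scale=.002).x
def dial(n,im,c):
    # cw angle seen from above, from +x
    g=cv2.cvtColor(im,cv2.COLOR_RGB2GRAY).astype(np.float32); a=np.radians(np.arange(0,360,1.)); out={}
    for nm,rs in(("ptr",np.arange(.036,.0455,.001)),("ring",np.arange(.054,.0635,.001))):
        P3=np.array([[proj(n,[c[0]+q*np.cos(t),c[1]-q*np.sin(t),.060]) for t in a] for q in rs],np.float32)
        v=cv2.remap(g,P3[...,0],P3[...,1],cv2.INTER_LINEAR).mean(0); out[nm]=v
    for nm,v in out.items():
        dk=np.clip(np.median(v)-v,0,None); top=[]; w=dk.copy()
        for k in range(5):
            i=int(np.argmax(w)); idx=(np.arange(i-6,i+7))%360; ww=dk[idx]; top.append((round(i+(ww*np.arange(-6,7)).sum()/ww.sum(),1),round(float(ww.sum())),round(float(dk[i])))); w[idx]=0
        print(n,nm,'(angle,area,peak)',top)
E
python3 - <<'E'
from dial import *
D=np.load('side2.npz'); T=np.load('top0.npz'); S=np.load('side0.npz')
for n,d,c in(("side",D,(.584,-.195)),("side",S,(.584,-.195)),("top",T,(.582,-.1925))): print(c); dial(n,d['im'],c)
# dial centre in images: knob-top centre check & bezel ring
for n,d,c in(("side",D,(.584,-.195)),("top",T,(.582,-.1925))):
    w=cloud(n,d['d']); m=(np.hypot(w[...,0]-c[0],w[...,1]-c[1])<.03)&(w[...,2]>.085)&(w[...,2]<.1); print(n,'knob',cv2.minEnclosingCircle(w[m][:,:2].astype(np.float32)),np.median(w[m],0).round(4))
    print(proj(n,[*c,.092]).round(1),proj(n,[*c,.06]).round(1))
w=cloud("side",D['d'])
def cr(z0,z1,c,R):
    m=(np.hypot(w[...,0]-c[0],w[...,1]-c[1])<R)&(w[...,2]>z0)&(w[...,2]<z1); p=w[m]; A=np.c_[p[:,:2]-p[:,:2].mean(0),np.ones(len(p))]; print(len(p),circ(cv2.convexHull(p[:,:2].astype(np.float32))[:,0]).round(4),np.linalg.lstsq(A,p[:,2],rcond=None)[0].round(4))
cr(.155,.175,(.568,-.032),.08)
E
```

```text
(0.584, -0.195)Traceback (most recent call last):
  File "<stdin>", line 3, in <module>
  File "dial.py", line 10, in dial
    P3=np.array([[proj(n,[c[0]+q*np.cos(t),c[1]-q*np.sin(t),.060]) for t in a] for q in rs],np.float32)
                  ~~~~^^^^^^^^^^^^^^^^^^^^^^^^^^^^^^^^^^^^^^^^^^^^
  File "h.py", line 16, in proj
    K,T=P(n); c=T[:3,:3].T@(np.array(p)-T[:3,3]); return (K@c)[:2]/c[2]
        ~^^^
  File "h.py", line 6, in P
    p=r.camera_params(n); return np.array(p["mtx"]),np.array(p["world_from_camera"])
ValueError: time passes only in moves, steps and waits
```

```bash
sed -i 's/^def P(n):/import functools\n@functools.lru_cache(None)\ndef P(n):/' h.py
cat > run2.py <<'E'
from dial import *
D=np.load('side2.npz'); T=np.load('top0.npz'); S=np.load('side0.npz')
for n,d,c in(("side",D,(.584,-.195)),("side",S,(.584,-.195)),("top",T,(.582,-.1925))): dial(n,d['im'],c)
for n,d,c in(("side",D,(.584,-.195)),("top",T,(.582,-.1925))):
    w=cloud(n,d['d']); m=(np.hypot(w[...,0]-c[0],w[...,1]-c[1])<.03)&(w[...,2]>.085)&(w[...,2]<.1); print(n,'knob',cv2.minEnclosingCircle(w[m][:,:2].astype(np.float32)),np.median(w[m],0).round(4))
w=cloud("side",D['d'])
def cr(z0,z1,c,R):
    m=(np.hypot(w[...,0]-c[0],w[...,1]-c[1])<R)&(w[...,2]>z0)&(w[...,2]<z1); p=w[m]; A=np.c_[p[:,:2]-p[:,:2].mean(0),np.ones(len(p))]; print(len(p),circ(cv2.convexHull(p[:,:2].astype(np.float32))[:,0]).round(4),np.linalg.lstsq(A,p[:,2],rcond=None)[0].round(4))
cr(.155,.175,(.568,-.032),.08)
E
python3 run2.py
```

```text
side ptr (angle,area,peak) [(np.float64(278.0), 1941, 150), (np.float64(271.1), 1911, 148), (np.float64(284.9), 1896, 147), (np.float64(264.3), 1770, 139), (np.float64(291.7), 1731, 137)]
side ring (angle,area,peak) [(np.float64(41.8), 539, 62), (np.float64(4.3), 168, 23), (np.float64(332.2), 130, 18), (np.float64(45.9), 268, 14), (np.float64(75.1), 100, 12)]
side ptr (angle,area,peak) [(np.float64(278.0), 1909, 148), (np.float64(271.1), 1878, 146), (np.float64(284.9), 1855, 143), (np.float64(264.3), 1734, 135), (np.float64(291.7), 1695, 134)]
side ring (angle,area,peak) [(np.float64(41.9), 546, 62), (np.float64(4.3), 176, 24), (np.float64(332.1), 138, 19), (np.float64(46.0), 282, 15), (np.float64(75.2), 118, 15)]
top ptr (angle,area,peak) [(np.float64(76.9), 598, 64), (np.float64(72.8), 346, 21), (np.float64(81.0), 308, 18), (np.float64(198.5), 31, 3), (np.float64(330.3), 32, 3)]
top ring (angle,area,peak) [(np.float64(42.0), 552, 76), (np.float64(269.1), 166, 25), (np.float64(5.5), 84, 22), (np.float64(170.6), 94, 20), (np.float64(334.3), 100, 20)]
side knob ((0.5822190642356873, -0.19541816413402557), 0.02126726694405079) [ 0.5838 -0.1975  0.0928]
top knob ((0.5826814770698547, -0.19255836308002472), 0.02112484723329544) [ 0.5815 -0.1929  0.0916]
582 [ 0.5676 -0.0332  0.067 ] [0.0002 0.0005 0.1668]
```

```bash
sed -i "s/    for nm,v in out.items():/    if n=='side': out['ptr'][235:330]=np.median(out['ptr'])\n    for nm,v in out.items():/" dial.py; python3 run2.py | grep ptr; python3 go.py 0.5833 -0.1942 0.12
```

```text
side ptr (angle,area,peak) [(np.float64(135.9), 419, 47), (np.float64(132.5), 217, 11), (np.float64(139.3), 197, 9), (np.float64(197.9), 88, 8), (np.float64(191.5), 80, 6)]
side ptr (angle,area,peak) [(np.float64(78.0), 463, 49), (np.float64(74.3), 239, 13), (np.float64(81.8), 239, 12), (np.float64(197.9), 92, 8), (np.float64(191.5), 83, 7)]
top ptr (angle,area,peak) [(np.float64(76.9), 598, 64), (np.float64(72.8), 346, 21), (np.float64(81.0), 308, 18), (np.float64(198.5), 31, 3), (np.float64(330.3), 32, 3)]
tool shift mm [  5.6   2.8 151.3] yaw 68.68 tilt [-0.0005  0.0005] F [-0.2  -0.19 -0.31] w 0.7003094852581165 0.0 t 13.025 j [-22.7  15.3  91.9   0.   72.8 -91.4]
```

>>> play_rows(
  deltas="0 0 0 3 1.4 10 70;0 0 0 2.6 1.4 25 70;0 0 0 0 0 35 70;0 0 0 0 0 35 70;0 0 0 0 0 30 70;0 0 0 0 0 25 70;0 0 0 0 0 15 70;0 0 0 0 0 10 70;0 0 0 0 0 0 70;0 0 0 0 0 0 70",
)

```text
time: 14.28
tcp_pos: [0.5843, -0.1953, 0.0876]
tool_rot: [[-0.931, 0.364, 0.002], [0.364, 0.931, -0.001], [-0.002, -0.0, -1.0]]
force: [-0.1, -0.2, 0.0]
gripper_width: 0.819
finger_force: 0.0
```

```bash
python3 go.py 0.5833 -0.1942 0.069; python3 - <<'E'
from h import *
for n in("side",):
    im,d=cap(n); save('c3.png',cv2.resize(im[150:270,235:345],None,fx=5,fy=5,interpolation=3))
E
```

```text
tool shift mm [ 1.4  0.6 18.6] yaw 68.64 tilt [ 0.0018 -0.0007] F [-0.07 -0.23  0.03] w 0.8188075387992326 0.0 t 14.275 j [-22.5  26.1 100.3   0.   53.4 -91.2]
```

View pics/c3.png

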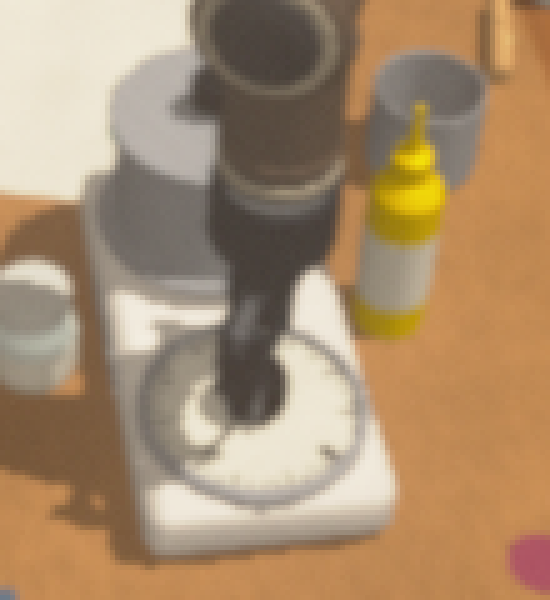

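The gripper stands over the dial knob at crop (255,400), clear of the canister and the bottle. The zero bar is at (330,453) and the pointer near (205,455).

>>> play_rows(
  deltas="0 0 0 1 0.5 8 70;0 0 0 0 0 6 70;0 0 0 0 0 3.5 70;0 0 0 0 0 0 55;0 0 0 0 0 0 46;0 0 0 0 0 0 40;0 0 0 0 0 0 35;0 0 0 0 0 0 35;0 0 0 0 0 0 35",
)

```text
time: 15.45
tcp_pos: [0.5834, -0.1931, 0.0698]
tool_rot: [[-0.931, 0.365, 0.001], [0.365, 0.931, 0.002], [-0.0, 0.002, -1.0]]
force: [-0.4, 5.5, 3.8]
gripper_width: 0.45
finger_force: 60.1
```

>>> play_rows(
  deltas="0 0 0 0 0.8 0 35;0 0 5 0 0 0 35;0 0 10 0 0 0 35;0 0 10 0 0 0 35;0 0 10 0 0 0 35;0 0 10 0 0 0 35;0 0 10 0 0 0 35;0 0 10 0 0 0 35;0 0 10 0 0 0 35;0 0 5 0 0 0 35;0 0 0 0 0 0 35;0 0 0 0 0 0 35",
)

```text
time: 16.95
tcp_pos: [0.5839, -0.1929, 0.0698]
tool_rot: [[0.197, 0.98, 0.002], [0.98, -0.197, 0.001], [0.001, 0.002, -1.0]]
force: [1.6, 5.3, 5.5]
gripper_width: 0.449
finger_force: 60.3
```

```bash
cat > d3.py <<'E'
from dial import *
s=r.sense(); print(s['joint_pos'].round(1),s['ft_torque'].round(2),s['force'].round(1),s['time'])
im,d=cap("side"); dial("side",im,(.584,-.195)); save('c4.png',cv2.resize(im[200:270,235:345],None,fx=6,fy=6,interpolation=3))
E
python3 d3.py
```

```text
[-2.240e+01  2.750e+01  1.008e+02  1.000e-01  5.170e+01 -1.100e+01] [ 0.88 -0.16 -0.05] [1.6 5.3 5.5] 16.95
side ptr (angle,area,peak) [(np.float64(231.1), 664, 103), (np.float64(227.4), 1109, 83), (np.float64(220.2), 972, 75), (np.float64(213.2), 883, 68), (np.float64(332.3), 291, 63)]
side ring (angle,area,peak) [(np.float64(249.0), 1725, 140), (np.float64(310.9), 1761, 139), (np.float64(304.7), 1513, 126), (np.float64(316.9), 1356, 114), (np.float64(243.3), 1318, 112)]
```

View pics/c4.png

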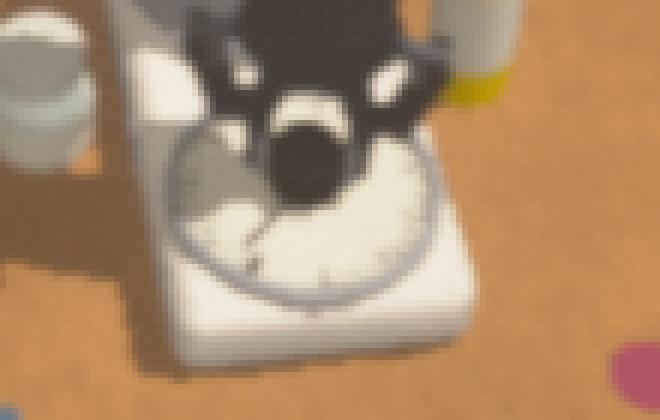

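The view shows the zero bar at crop (254,262), nearly reached by the pointer tip at (250,243). I'll measure the remaining angle within that sector.

```bash
sed -i "s/    if n=='side': .*/    if n=='side': out={k:v[90:180] for k,v in out.items()}/; s/)%360; ww/).clip(0,len(dk)-1); ww/; s/w\[idx\]=0/w[idx]=0/; s/range(5)/range(3)/; s/round(i+(ww/round(i+(90 if n=='side' else 0)+(ww/" dial.py; python3 d3.py
```

```text
[-2.240e+01  2.750e+01  1.008e+02  1.000e-01  5.170e+01 -1.100e+01] [ 0.8  -0.15  0.  ] [0.2 5.4 4.5] 17.0
side ptr (angle,area,peak) [(np.float64(179.4), 961, 81), (np.float64(135.9), 451, 50), (np.float64(173.9), 584, 47)]
side ring (angle,area,peak) [(np.float64(179.0), 1010, 78), (np.float64(172.4), 932, 77), (np.float64(124.2), 432, 60)]
```

>>> play_rows(
  deltas="0 0 4 0 0 0 35;0 0 5 0 0 0 35;0 0 2.7 0 0 0 35;0 0 0 0 0 0 35;0 0 0 0 0 0 35",
)

```text
time: 17.68
tcp_pos: [0.584, -0.1929, 0.0698]
tool_rot: [[0.392, 0.92, 0.002], [0.92, -0.392, 0.001], [0.001, 0.002, -1.0]]
force: [0.8, 5.4, 4.7]
gripper_width: 0.446
finger_force: 60.3
```

```bash
python3 d3.py
```

```text
[-2.240e+01  2.750e+01  1.008e+02  1.000e-01  5.160e+01  7.000e-01] [ 0.86 -0.17 -0.02] [0.8 5.4 4.7] 17.675
side ptr (angle,area,peak) [(np.float64(179.1), 1066, 84), (np.float64(172.8), 872, 72), (np.float64(135.9), 422, 48)]
side ring (angle,area,peak) [(np.float64(171.4), 966, 81), (np.float64(177.9), 1015, 78), (np.float64(136.2), 389, 54)]
```

Aligned at 136.2° against 135.9°. Now I'll release and retract.

>>> play_rows(
  deltas="0 0 0 0 0 0 42;0 0 0 0 0 0 55;0 0 0 0 0 0 70;0 0 0 0 0 0 70;0 0 0 0 0 -10 70;0 0 0 0 0 -25 70;0 0 0 0 0 -40 70;0 0 0 0 0 -50 70;0 0 0 0 0 -50 70;0 0 0 0 0 -30 70;0 0 0 0 0 -10 70;0 0 0 0 0 0 70",
)

```text
time: 19.23
tcp_pos: [0.583, -0.1935, 0.2844]
tool_rot: [[0.392, 0.92, 0.001], [0.92, -0.392, -0.0], [-0.0, 0.001, -1.0]]
force: [0.2, -0.5, 0.0]
gripper_width: 0.818
finger_force: 0.0
```

>>> play_rows(
  deltas="0 0 0 -20 20 0 70;0 0 0 -35 35 0 70;0 0 0 -35 35 0 70;0 0 0 -35 35 0 70;0 0 0 -35 35 0 70;0 0 0 -20 20 0 70;0 0 0 0 0 0 70;0 0 0 0 0 0 70",
)

```text
time: 20.23
tcp_pos: [0.6773, -0.4282, 0.2815]
tool_rot: [[0.391, 0.92, -0.003], [0.92, -0.391, 0.003], [0.002, -0.004, -1.0]]
force: [0.6, -0.1, 0.4]
gripper_width: 0.82
finger_force: 0.0
```

```bash
python3 d3.py; python3 - <<'E'
from h import *
im,d=cap("side"); t,_=cap("top"); w=cloud("side",d)
m=(np.hypot(w[...,0]-.568,w[...,1]+.032)<.08)&(w[...,2]>.155)&(w[...,2]<.175); p=w[m]
A=np.c_[p[:,:2]-p[:,:2].mean(0),np.ones(len(p))]; print(len(p),cv2.minEnclosingCircle(p[:,:2].astype(np.float32)),np.linalg.lstsq(A,p[:,2],rcond=None)[0].round(4))
C=np.zeros((384,800,3),np.uint8); C[:,:400]=cv2.resize(im[130:270,215:361],(400,384),interpolation=3); C[:,400:]=cv2.resize(t[80:280,130:338],(400,384),interpolation=3); save('end.png',C)
E
```

```text
[-35.4  36.2  61.3   0.   82.8 -12.4] [ 0.03 -0.02  0.03] [ 0.6 -0.1  0.4] 20.225
side ptr (angle,area,peak) [(np.float64(136.0), 412, 46), (np.float64(139.7), 210, 11), (np.float64(132.6), 206, 10)]
side ring (angle,area,peak) [(np.float64(136.2), 423, 56), (np.float64(98.3), 81, 12), (np.float64(139.9), 228, 11)]
831 ((0.5670640468597412, -0.03287741169333458), 0.06886518001556396) [0.0006 0.0051 0.1667]
```

View pics/end.png

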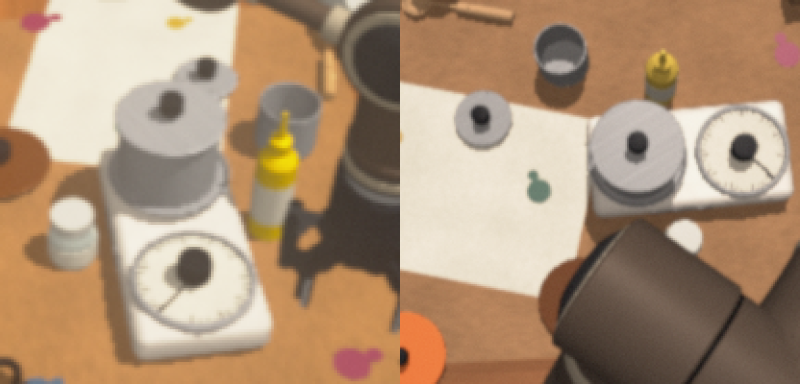

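The cover is level, with its flange at the expected height. The zero bar and the pointer line up at crop (165,310), and nothing else has moved.

```bash
python3 -c "
from rig import r
print(r.hand_in())"
```

```text
the job is handed in; nothing more can be done
None
```

I handed the job in at about 20 s with no verdict shown: the large steel cover sits level on the canister, and the zero mark is within about 0.2° (0.2 mm) of the pointer tip by camera measurement.

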